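# Close the food processor's feed tube and hold the switch at boost

### The job

The bowl of the food processor is loaded with nuts. Before switching on, close its feed tube with the pusher, pushed fully home; then turn the dial clockwise past both speed clicks to boost, the sprung position at the far end of its travel, and hold it there, because it springs back when let go. Finish while still holding the dial at boost, and leave the kettle, the mug and the jar as they are.

Things in the scene. Friction and masses are not known exactly. Their poses are not given: they have to be found in the camera images.
- processor: food processor, fixed, 180 (x) by 326 (y) mm; origin under its centre, front to its -x. Steel motor housing on its -y side: 180 x 146 mm, centred at y -90, flat top 160 mm up, carrying the dial. Clear bowl on its +y side: axis at (0, 80) mm, 163 mm across, clear lid 147 mm up; bowl handle out to x -119 mm
- tube_mouth (a point): centre of the mouth of the feed tube, a grey upright pipe on the lid; in the processor's frame at (12, 122, 201) mm, axes as the processor's. Round bore 31 mm, open right through the lid; the top 9 mm flare out to about 41 mm; 49 mm outside at the rim; stands 54 mm above the lid
- pusher: grey pusher, about 70 g, standing on its foot beside the processor, left or right. Origin at the foot's centre, z up. Shaft 27 mm in diameter, 66 mm long, foot chamfered 3 mm; then a stop flange 55 mm in diameter, 66 to 72 mm above the foot; then a round grip 26 mm in diameter, 72 to 106 mm. Home: flange on the tube's rim, foot 66 mm below tube_mouth
- dial (a joint): dial angle, rad, grows clockwise from above: 0 off (ring mark, stop; starts here, within 0.03), 0.42 speed 1 (one dot), 0.84 speed 2 (two dots), 1.26 boost (three dots), end stop 1.30. Clicks at 1 and 2 take about 0.08 N m and hold if left. Beyond 2 it is sprung, with 0.12 N m at boost, 0.16 N m at the stop: let go, it springs back to 2
- dial_knob: black knob of the dial on the housing's flat top, axis vertical, at (-15, -92, 160) mm in the processor's frame; origin on the axis at the housing's top. Skirt 54 mm in diameter up to 10 mm; above it a grip bar 50 mm long, 13 mm thick, 10 to 33 mm up, along the knob's own x, white pointer on its +x half; at off +x is 0.65 rad anticlockwise of the processor's +x. Turns with dial
- kettle: bystander: steel kettle with black handle, 160 mm in diameter, 218 mm tall, origin at the centre of its underside, at the right rear
- mug: bystander: white mug, 80 mm in diameter, 92 mm tall, handle to its +y, origin at the centre of its underside, on the side of the processor where the pusher is not
- jar: bystander: glass jar with wooden cap, 84 mm in diameter, 125 mm tall, origin at the centre of its underside, at the left rear
Not all that is in view belongs to the job. Of the things that look like the pusher, the smaller one is meant.

How it is judged:
By the outcome, as a careful person would: the job done as asked, in the order asked, and still so for the second after the job is handed in, while the arm keeps its last pose, push and grip.
It also fails if it takes over 51 s, if anything falls off the work surface, if the arm or the gripper's body presses on something with over 40 N, if the wrist force passes 120 N, or if a joint passes its speed limit or range.

### The arm

A 6-joint arm with a two-finger parallel gripper is mounted at the origin on the work surface. World frame = base frame: x ahead of the robot, y to its left, z up, the work surface at z = 0. Lengths are in m, angles in rad, forces in N, time in s.
With the tool pointing down it reaches from about 0.35 to 0.975 m from the base axis. Payload 4.9 kg.
Tool frame: the origin (TCP) lies at the very end of the fingers, on their centre line; the grasp point (between the pads) lies 19 mm behind it; z points along the fingers, y is the line along which they close (so a half turn about z gives the same grasp; the last joint's range is limited). The gripper opens to 85 mm and grips with 20 to 120 N. Pads are 22 mm wide; open, the fingers measure 114 mm over their backs; the gripper's body (76 mm by 85 mm) begins 54 mm behind the grasp point. The pads swing forward as they close: fully open they stand 13 mm farther back than shut.
Start: joints at [-1.35, 0.053, 1.613, -0, 1.476, -0.119], TCP at [0.208, -0.589, 0.231] pointing down, gripper open.
Joint ranges: [-3.01, 3.01], [-1.01, 2.22], [0.06, 2.58], [-1.02, 4.17], [0.09, 2.62], [-3.14, 3.14]. Speed limits (rad/s): [2.57, 2.57, 3.14, 3.14, 3.14, 3.14].

### API

Orientations are given as a rotation vector (axis times angle).
In Python, from station import get_obs, optics, ctrl gives the robot as it stands.
- The arm moves only by the shell command python3 -m pendant 'ROWS' [FORCE]. ROWS is JSON, a list of rows, each a list of 3 entries, a list of its own where there are three numbers: the shift along the tool's x, y, z in mm, then the turn, a rotation vector about the tool's x, y, z in rad, then the opening, from 0 (shut) to 1 (fully open). A call has 1 to 12 rows; each row shifts and turns the commanded pose from where the row before left it, along the tool's axes as they then stand; what a row does not reach is not made up. A row lasts 1/12 s, in which the tool goes at most 41.7 mm and 7.16 degrees, less where a joint would pass 70% of its speed; a pose out of reach is approached as far as the arm can. A call is refused whole if a number of a shift passes 41.7 or a number of a turn 0.125, either way. A call with a gripper value outside its range is refused whole. The fingers move at their own pace and stop on an object; FORCE is the grip in N (left out, the last holds). Time passes only in rows, so rows that do not move let the fingers close. It gives the time, the measured TCP pose, the force, the opening and the grip force at its end, in the units of the state.
- get_obs(): the state, without advancing time (a new reading comes with each control period).
- optics.get_image(name): name is "scene" or "top" or "wrist"; returns the picture (480x640x3 uint8, red, green, blue); there is no depth.
- optics.camera_model(name): a dict with "fx", "fy", "cx", "cy" (pixels), "distortion" ([k1, k2, p1, p2, k3] as OpenCV has them; the pictures are not rectified), "cam_to_world" (4x4, takes a point from camera to world coordinates). Camera axes: x right, y up, looking along -z (the intrinsics and any distortion apply to the point x, -y, -z); pixel columns grow to the right and rows downward; lengths in m; the calibration is good to about 2 mm. A picture is of the moment at which its call begins: read the wrist's pose just before it. camera_model takes no time and is no camera call; for the wrist camera it gives the pose at the moment of the call.
- ctrl.finish_job(): hands the job in; it is judged then, once.
The state is a dict: "t": time; "q": joint angles; "dq": joint speeds; "effort": joint torques, N m; "tool_pos": TCP position; "tool_rot": TCP orientation; "contact_force": force on the tool from outside, world axes, zero at the start; "wrist_torque": the same for the moment, N m; "opening": finger opening in m; "grip_force": force on a finger pad.
Only numpy, scipy, OpenCV 4.12 (cv2) and the standard library are available. Lean on these libraries where they do the work, as an engineer would, in place of code of your own. Each camera call takes 0.05 s, during which the arm holds its last target. There are 200 camera calls.

## Working session

There is one attempt and no reset: what is moved stays moved. The work goes in short steps, Python scripts to look and compute and a shell command to move; the robot and the scene stay as the last step left them, time stands still between calls to the robot, and variables do not carry over. Pictures are saved under pics/ and viewed, at most 10 in all, crops included, and the job is handed in when it is done.

```bash
mkdir -p pics; python3 - <<'E'
from station import get_obs, optics, ctrl
import cv2,numpy as np
for n in("top","scene"):
    im=optics.get_image(n); cv2.imwrite(f"pics/{n}0.png",im[:,:,::-1])
    m=optics.camera_model(n); print(n,{k:(np.round(v,4).tolist()) for k,v in m.items() if k in("fx","fy","cx","cy","distortion","cam_to_world")})
o=get_obs();print(o["t"],o["tool_pos"],o["tool_rot"],o["opening"])
E
```

```text
top {'fx': 502.2343, 'fy': 502.2343, 'cx': 327.3354, 'cy': 235.6844, 'distortion': [-0.0329, 0.0, 0.0, 0.0, 0.0], 'cam_to_world': [[-0.1105, 0.9687, -0.2224, 0.2714], [-0.9939, -0.1072, 0.0268, 0.0775], [0.0022, 0.224, 0.9746, 1.4494], [0.0, 0.0, 0.0, 1.0]]}
scene {'fx': 553.4376, 'fy': 553.4376, 'cx': 320.1336, 'cy': 243.7171, 'distortion': [-0.0936, 0.0, 0.0, 0.0, 0.0], 'cam_to_world': [[-0.8205, -0.3533, 0.4494, 1.1257], [0.5716, -0.51, 0.6427, 0.8748], [0.0022, 0.7843, 0.6204, 0.9221], [0.0, 0.0, 0.0, 1.0]]}
0.1 [ 0.20816774 -0.58870698  0.23016186] [-3.09451622e+00 -5.30847753e-01  1.66752042e-04] 0.08540052098728287
```

View pics/top0.png

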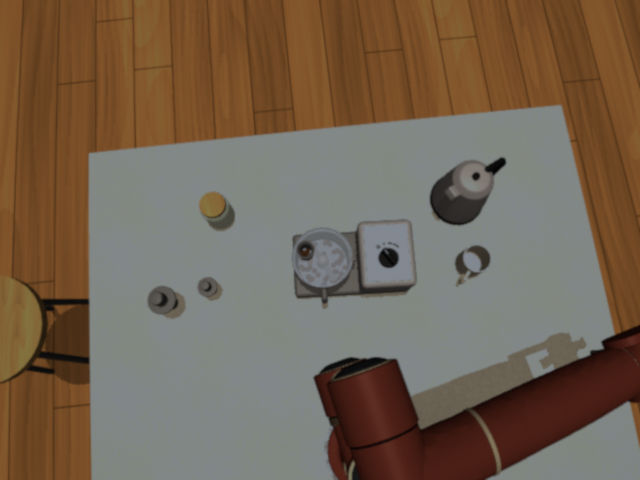

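View pics/scene0.png

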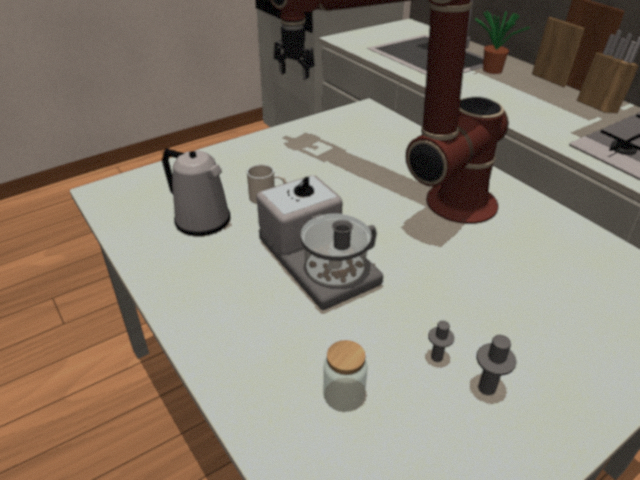

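Top view shows two pusher-like things: smaller at (207,287), larger at (162,300); in the scene view they are at (440,340) and (493,365). The smaller one fits. The processor has its tube at (306,250) and its dial at (388,258). I'll confirm in enlarged crops.

```bash
cat > h.py <<'E'
import numpy as np, cv2
from station import get_obs, optics, ctrl
from scipy.spatial.transform import Rotation as R
F=np.diag([1,-1,-1.])
def KD(m): return np.array([[m["fx"],0,m["cx"]],[0,m["fy"],m["cy"]],[0,0,1.]]),np.array(m["distortion"])
def ray(m,px):
    K,D=KD(m); u=cv2.undistortPoints(np.array([[px]],float),K,D)[0,0]
    T=np.array(m["cam_to_world"]); d=T[:3,:3]@(F@np.array([u[0],u[1],1])); return T[:3,3],d
def at_z(m,px,z):
    c,d=ray(m,px); return c+d*(z-c[2])/d[2]
def proj(m,P):
    K,D=KD(m); T=np.array(m["cam_to_world"]); X=(np.atleast_2d(P)-T[:3,3])@T[:3,:3]@F
    return cv2.projectPoints(X,np.zeros(3),np.zeros(3),K,D)[0][:,0]
E
python3 - <<'E'
import cv2,numpy as np
t=cv2.imread("pics/top0.png");s=cv2.imread("pics/scene0.png")
c=lambda im,x,y,w,h,k:cv2.resize(im[y:y+h,x:x+w],None,fx=k,fy=k,interpolation=cv2.INTER_CUBIC)
a=c(t,285,213,135,100,5)[:, :]           # 675x500
b=c(t,140,265,90,60,5)                  # 450x300
d=c(s,415,310,110,100,5)  # 550x500
cv2.imwrite("pics/a.png",a)
o=np.zeros((500,790,3),np.uint8); o[:240,:360]=c(t,140,265,90,60,4); o[:400,360:800]=c(s,415,310,107,100,4)[:, :430]; cv2.imwrite("pics/b.png",o)
E
```

```text
Traceback (most recent call last):
ValueError: could not broadcast input array from shape (400,428,3) into shape (400,430,3)
```

View pics/a.png

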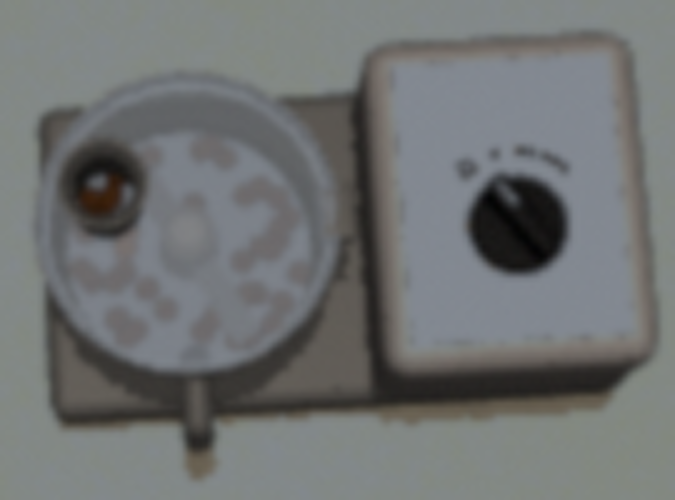

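Crop a: tube rim centre about (103,186), i.e. (305.1,249.7) full-size. Dial centre about (519,225), i.e. (388.3,257.5), pointer towards the ring mark at upper left. The nuts are visible through the open bore.

```bash
python3 - <<'E'
from h import *
t=cv2.imread("pics/top0.png");s=cv2.imread("pics/scene0.png")
c=lambda im,x,y,w,h,k:cv2.resize(im[y:y+h,x:x+w],None,fx=k,fy=k,interpolation=cv2.INTER_CUBIC)
o=np.zeros((580,800,3),np.uint8); o[:240,:360]=c(t,140,265,90,60,4); o[:400,370:790]=c(s,415,310,105,100,4); o[240:580,:360]=c(s,290,170,90,85,4); cv2.imwrite("pics/b.png",o)
m=optics.camera_model("top")
T=at_z(m,(305.1,249.7),.201);D=at_z(m,(388.3,257.5),.172)
print(T,D,np.linalg.norm((T-D)[:2]))
v=(T-D)[:2]; a=np.arctan2(v[1],v[0])-np.arctan2(214,27); print("yaw",a)
c_,s_=np.cos(a),np.sin(a); M=np.array([[c_,-s_],[s_,c_]])
print("origin from T",T[:2]-M@[.012,.122],"from D",D[:2]-M@[-.015,-.092])
E
```

```text
[0.52636308 0.10319656 0.201     ] [ 0.4881331  -0.10795301  0.172     ] 0.2145825549193579
yaw -0.053610909161309506
origin from T [ 0.50784292 -0.01798514] from D [ 0.50804139 -0.01688897]
```

View pics/b.png

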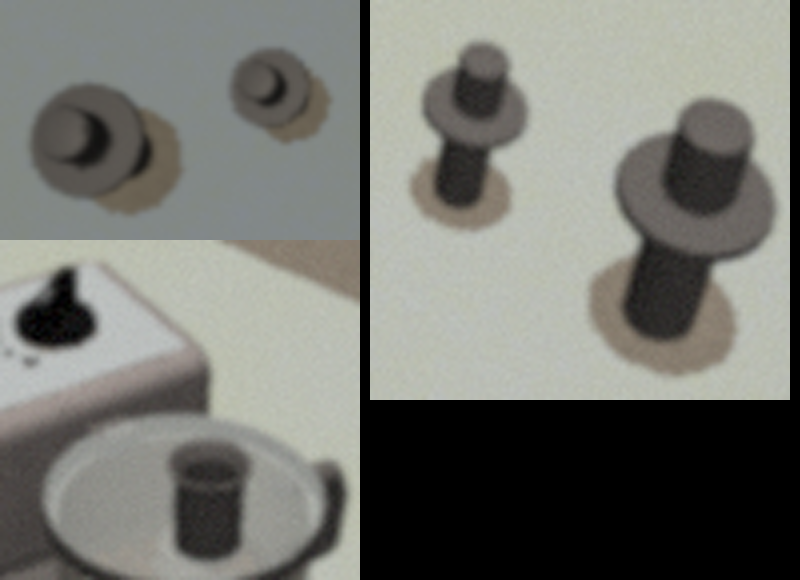

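The crop confirms it: the smaller pusher's flange is at (269,87) and grip top at (259,78) in the top crop, and (476,108) and (483,61) in the scene crop. The larger look-alike is beside it at (85,138). The scene tube rim is at (210,465) and the dial skirt at (56,325). Next I'll cross-check both cameras.

```bash
python3 - <<'E'
from h import *
m=optics.camera_model("top");s=optics.camera_model("scene")
for n,mm,p,z in[("flange",m,(207.1,286.6),.072),("grip",m,(204.6,284.3),.106),("flange",s,(441.4,336.9),.072),("grip",s,(443.1,325.1),.106),("tube",s,(342.3,226.1),.201),("dial",s,(303.9,191.2),.168),("big",m,(161.2,299.4),.1),("jar cap",m,(213,206),.125),("mug",m,(474,261),.092),("kettle",m,(474,180),.21)]:
    print(n,np.round(at_z(mm,p,z),4))
o=get_obs(); print(R.from_rotvec(o["tool_rot"]).as_matrix().round(3)); w=optics.camera_model("wrist"); Rt=R.from_rotvec(o["tool_rot"]).as_matrix(); T=np.array(w["cam_to_world"]); print((Rt.T@(T[:3,3]-o["tool_pos"])).round(4),(Rt.T@T[:3,:3]).round(3))
E
```

```text
flange [0.4792 0.3847 0.072 ]
grip [0.481  0.3835 0.106 ]
flange [0.4814 0.3893 0.072 ]
grip [0.4818 0.3877 0.106 ]
tube [0.5279 0.1044 0.201 ]
dial [ 0.4918 -0.103   0.168 ]
big [0.4539 0.5036 0.1   ]
jar cap [0.6914 0.344  0.125 ]
mug [ 0.4659 -0.353   0.092 ]
kettle [ 0.6604 -0.3534  0.21  ]
[[ 0.943  0.333 -0.   ]
 [ 0.333 -0.943  0.002]
 [ 0.    -0.002 -1.   ]]
[ 0.0756 -0.0002 -0.1419] [[-0.     0.956  0.292]
 [ 1.    -0.     0.   ]
 [ 0.     0.292 -0.956]]
```

Both cameras agree to about 4 mm. Pusher about (0.481,0.386), tube (0.527,0.104), dial (0.489,-0.106), with the 215 mm tube-to-dial spacing matching the given sizes. Now I'll square the tool to the world axes and go to a hover over the pusher.

```bash
python3 -m pendant '[[[0,0,-5],[0,0,0.113],0.7],[[0,0,-5],[0,0,0.113],0.7],[[0,0,-5],[0,0,0.113],0.7],[[13,-39,-4],[0,0,0],0.7],[[13,-39,-4],[0,0,0],0.7],[[13,-39,-4],[0,0,0],0.7],[[13,-39,-4],[0,0,0],0.7],[[13,-39,-4],[0,0,0],0.7],[[13,-39,-4],[0,0,0],0.7],[[13,-39,-4],[0,0,0],0.7],[[13,-39,-4],[0,0,0],0.7],[[13,-39,-4],[0,0,0],0.7]]' 30
python3 -m pendant '[[[13,-39,-4],[0,0,0],0.7],[[13,-39,0],[0,0,0],0.7],[[13,-39,0],[0,0,0],0.7],[[13,-39,0],[0,0,0],0.7],[[13,-39,0],[0,0,0],0.7],[[13,-39,0],[0,0,0],0.7],[[8,-38,5],[0,0,0],0.7],[[8,-38,5],[0,0,0],0.7],[[8,-38,5],[0,0,0],0.7],[[8,-38,5],[0,0,0],0.7],[[8,-38,5],[0,0,0],0.7],[[8,-38,5],[0,0,0],0.7]]'
```

```text
t: 1.1
tool_pos: [0.3249, -0.2361, 0.282]
tool_rot: [-3.141, 0.0, 0.0]
contact_force: [1.2, 0.2, 0.2]
opening: 0.06
grip_force: 0.0
t: 2.1
tool_pos: [0.4503, 0.2261, 0.2556]
tool_rot: [3.141, 0.002, -0.0]
contact_force: [1.1, -1.3, -0.4]
opening: 0.0596
grip_force: 0.0
```

```bash
python3 -m pendant '[[[6,-32,7],[0,0,0],0.7],[[6,-32,7],[0,0,0],0.7],[[6,-32,7],[0,0,0],0.7],[[6,-32,7],[0,0,0],0.7],[[6,-32,7],[0,0,0],0.7],[[0,0,0],[0,0,0],0.7],[[0,0,0],[0,0,0],0.7]]'
python3 - <<'E'
from h import *
w=optics.camera_model("wrist");im=optics.get_image("wrist");cv2.imwrite("pics/w1.png",im[:,:,::-1]);np.save("w1.npy",w,allow_pickle=True)
print(get_obs()["tool_pos"],proj(w,[[.4805,.386,.106],[.4805,.386,.072]]).round(0))
E
```

```text
t: 2.68
tool_pos: [0.4797, 0.3848, 0.2193]
tool_rot: [3.14, 0.005, -0.005]
contact_force: [0.1, -0.7, 0.3]
opening: 0.0599
grip_force: 0.0
[0.48002588 0.38400328 0.22022262] [[314. 232.]
 [314. 220.]]
```

View pics/w1.png

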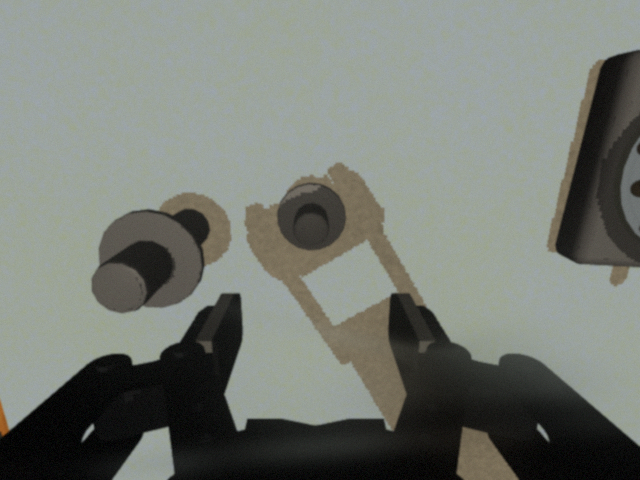

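The wrist view shows the pusher's flange centred at about (311.5,216) and the larger one well clear to the left at (150,258).

```bash
python3 - <<'E'
from h import *
w=np.load("w1.npy",allow_pickle=True).item(); print(at_z(w,(311.5,216),.072))
im=cv2.imread("pics/w1.png"); c=cv2.resize(im[170:265,250:375],None,fx=6,fy=6,interpolation=cv2.INTER_CUBIC); cv2.imwrite("pics/w1c.png",cv2.convertScaleAbs(c,alpha=1.8))
E
```

```text
[0.48374426 0.38797151 0.072     ]
```

View pics/w1c.png

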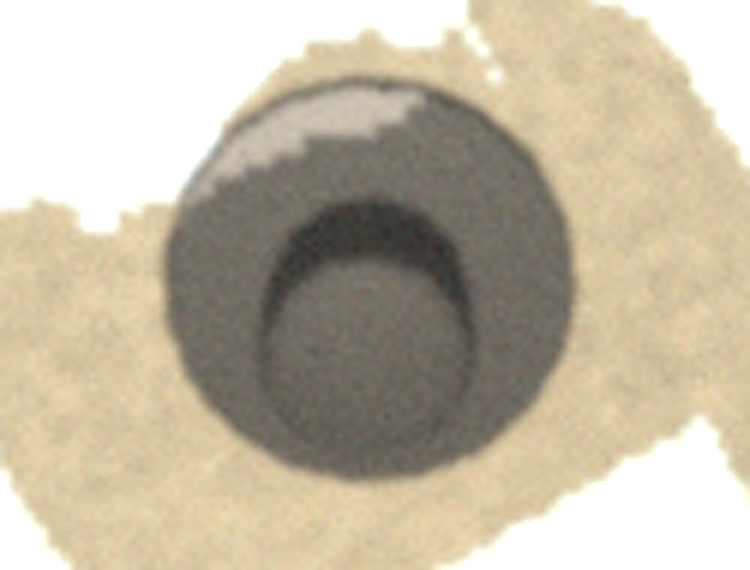

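```bash
python3 -m pendant '[[[3,-3,30],[0,0,0],0.7],[[0,0,30],[0,0,0],0.7],[[0,0,30],[0,0,0],0.7],[[0,0,30],[0,0,0],0.7],[[0,0,22],[0,0,0],0.7],[[0,0,0],[0,0,0],0.7],[[0,0,0],[0,0,0],0.15],[[0,0,0],[0,0,0],0.15],[[0,0,0],[0,0,0],0.15],[[0,0,0],[0,0,0],0.15],[[0,0,0],[0,0,0],0.15],[[0,0,0],[0,0,0],0.15]]' 40
```

```text
t: 3.73
tool_pos: [0.4854, 0.3879, 0.0826]
tool_rot: [-3.139, -0.001, -0.007]
contact_force: [-0.1, -1.1, 7.0]
opening: 0.0249
grip_force: 39.9
```

```bash
python3 -m pendant '[[[0,0,-10],[0,0,0],0.15],[[0,0,-35],[0,0,0],0.15],[[0,0,-40],[0,0,0],0.15],[[0,0,-40],[0,0,0],0.15],[[0,0,-40],[0,0,0],0.15],[[0,0,-40],[0,0,0],0.15],[[0,0,-20],[0,0,0],0.15],[[0,0,0],[0,0,0],0.15],[[0,0,0],[0,0,0],0.15]]' 60
python3 - <<'E'
from h import *
o=get_obs();print(o["tool_pos"],o["contact_force"],o["opening"])
w=optics.camera_model("wrist");im=optics.get_image("wrist")
cv2.imwrite("pics/w2.png",im[:,:,::-1]);np.save("w2.npy",w,allow_pickle=True)
E
```

```text
t: 4.48
tool_pos: [0.4839, 0.3874, 0.3069]
tool_rot: [-3.139, -0.002, -0.005]
contact_force: [-0.6, -0.0, -0.8]
opening: 0.024
grip_force: 58.9
[0.48394486 0.38736148 0.30689345] [-0.62748355 -0.00601364 -0.84890887] 0.02395844932086801
```

View pics/w2.png

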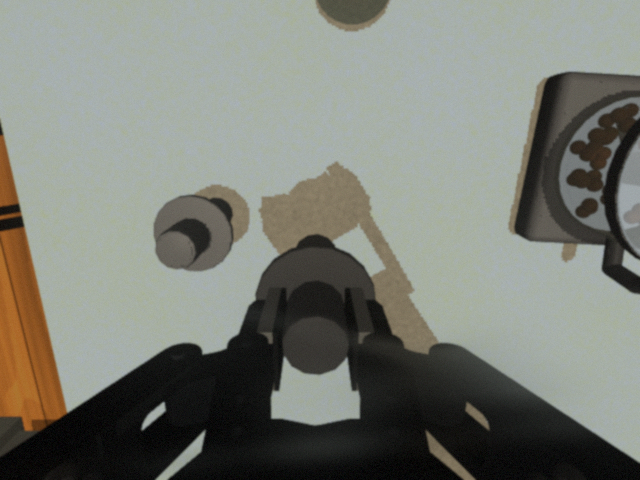

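Pusher held upright: grip top at (317,345), foot just visible at (317,240), weight about 0.8 N. Next I'll move to 75 mm beside the tube to refine its position.

```bash
python3 -m pendant '[[[7,30,0],[0,0,0],0.15],[[7,36,0],[0,0,0],0.15],[[7,36,0],[0,0,0],0.15],[[7,36,0],[0,0,0],0.15],[[7,36,0],[0,0,0],0.15],[[7,32,0],[0,0,0],0.15],[[0,0,0],[0,0,0],0.15],[[0,0,0],[0,0,0],0.15],[[0,0,0],[0,0,0],0.15]]'
python3 - <<'E'
from h import *
o=get_obs();print(o["tool_pos"],o["contact_force"],o["opening"])
w=optics.camera_model("wrist");im=optics.get_image("wrist")
np.save("w3.npy",w,allow_pickle=True)
cv2.imwrite("pics/w3.png",im[:,:,::-1])
print(proj(w,[[.527,.104,.201],[.527,.104,.147]]))
E
```

```text
t: 5.28
tool_pos: [0.5249, 0.1811, 0.3021]
tool_rot: [3.141, 0.001, -0.006]
contact_force: [-0.0, 1.4, -1.1]
opening: 0.0242
grip_force: 59.3
[0.5248527  0.18114569 0.30214127] [-0.00478297  1.40539645 -1.14067186] 0.024214769962630247
[[430.70259095 235.26640834]
 [411.16855872 215.84166262]]
```

View pics/w3.png

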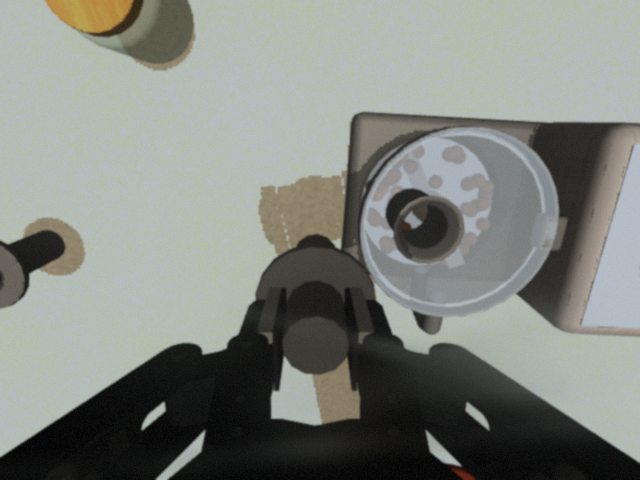

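View w3: tube rim outline spans about x 393–464, y 195–263 (centre about (429,229)). The held pusher's flange spans x 257–375 with top edge at y 247, grip top spans x 282–351 with bottom at y 375, foot edge at y 235. Next I'll fit the pusher in the hand and refine the rim.

```bash
python3 - <<'E'
from h import *
from scipy.optimize import least_squares
w=np.load("w3.npy",allow_pickle=True).item()
tp=np.array([0.52485,0.18115,0.30214])
th=np.linspace(0,2*np.pi,73)
circ=lambda x,y,z,r:proj(w,np.c_[x+r*np.cos(th),y+r*np.sin(th),0*th+z])
def f(p,tl=0):
    x,y,z=p; a=circ(x,y,z+.072,.0275);g=circ(x,y,z+.106,.013);b=circ(x,y,z,.0105)
    return np.array([a[:,0].min()-257,a[:,0].max()-375,a[:,1].min()-247,g[:,0].min()-282,g[:,0].max()-351,g[:,1].max()-375,b[:,1].min()-235])
s=least_squares(f,[*tp[:2],.22]); print("pusher",s.x,"rel tool",s.x-tp,s.fun.round(1))
im=cv2.imread("pics/w3.png",0)
roi=cv2.GaussianBlur(im,(3,3),0)[180:280,375:480]
h=cv2.HoughCircles(roi,cv2.HOUGH_GRADIENT,1,3,param1=80,param2=12,minRadius=22,maxRadius=42)
if h is not None: print((h[0][:6]+[375,180,0]).round(1))
g=lambda p:(lambda c:np.array([c[:,0].min()-393,c[:,0].max()-464,c[:,1].min()-195,c[:,1].max()-263]))(circ(p[0],p[1],.201,.0245))
t=least_squares(g,[.527,.104]);print("tube",t.x,t.fun.round(1))
c=cv2.resize(im[180:280,370:480],None,fx=4,fy=4,interpolation=cv2.INTER_CUBIC)
d=cv2.resize(im[225:385,245:390],None,fx=2.5,fy=2.5,interpolation=cv2.INTER_CUBIC)
o=np.zeros((400,800),np.uint8);o[:,:440]=c;o[:,440:440+d.shape[1]]=d[:400,:360];cv2.imwrite("pics/w3c.png",cv2.convertScaleAbs(o,alpha=1.6))
E
```

```text
pusher [0.52010983 0.18129533 0.21440396] rel tool [-0.00474017  0.00014533 -0.08773604] [-0.4  0.7 -0.1 -0.2 -0.  -0.4  0.9]
[[424.5 231.5  31.5]
 [426.5 224.5  38. ]
 [430.5 233.5  38. ]
 [427.5 227.5  31.1]
 [427.5 231.5  34.4]
 [430.5 230.5  31.4]]
tube [0.53060926 0.10586721] [-1.2  1.2 -1.1  1.3]
```

View pics/w3c.png

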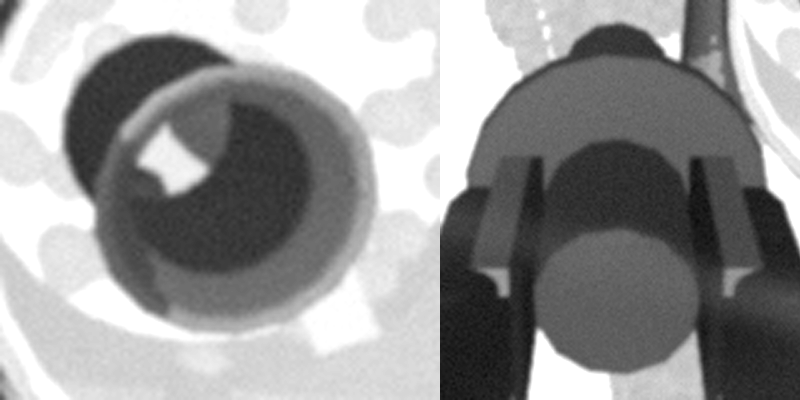

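Crop: rim spans x 97–376, y 65–332, giving centre (429,229.5) full-size, so the tube is at (0.5305,0.106) in the wrist frame; the pusher is upright in the grip. The x of the pusher in the hand is uncertain by a few mm, so I'll hover over the tube and check with the scene camera.

```bash
python3 -m pendant '[[[3,25,0],[0,0,0],0.15],[[3,30,0],[0,0,0],0.15],[[1,20,0],[0,0,0],0.15],[[0,0,0],[0,0,0],0.15],[[0,0,0],[0,0,0],0.15],[[0,0,0],[0,0,0],0.15],[[0,0,0],[0,0,0],0.15]]'
python3 - <<'E'
from h import *
o=get_obs();print(o["tool_pos"],o["contact_force"],o["tool_rot"])
im=np.mean([optics.get_image("scene").astype(float) for _ in range(4)],0).astype(np.uint8)[:,:,::-1]
cv2.imwrite("pics/s4.png",im)
cv2.imwrite("pics/s4c.png",cv2.convertScaleAbs(cv2.resize(im[160:260,285:415],None,fx=6,fy=6,interpolation=cv2.INTER_CUBIC),alpha=1.3))
s=optics.camera_model("scene")
for x in (.527,.532):
  print(proj(s,[[x,.105,.201],[x,.105,.21],[x,.105,.29]]).round(1).tolist())
print(proj(s,[[.527,.112,.201]]))
E
```

```text
t: 5.92
tool_pos: [0.5325, 0.1074, 0.304]
tool_rot: [-3.141, -0.004, 0.001]
contact_force: [-0.5, -0.1, -0.2]
opening: 0.0243
grip_force: 59.3
[0.53252657 0.10742504 0.30403846] [-0.5217771  -0.12066195 -0.1787898 ] [-3.14121614e+00 -4.44215256e-03  7.79394073e-04]
[[342.8, 226.1], [342.9, 222.8], [343.9, 191.9]]
[[340.9, 226.9], [341.1, 223.6], [342.0, 192.6]]
[[344.70121895 227.67109669]]
```

View pics/s4c.png

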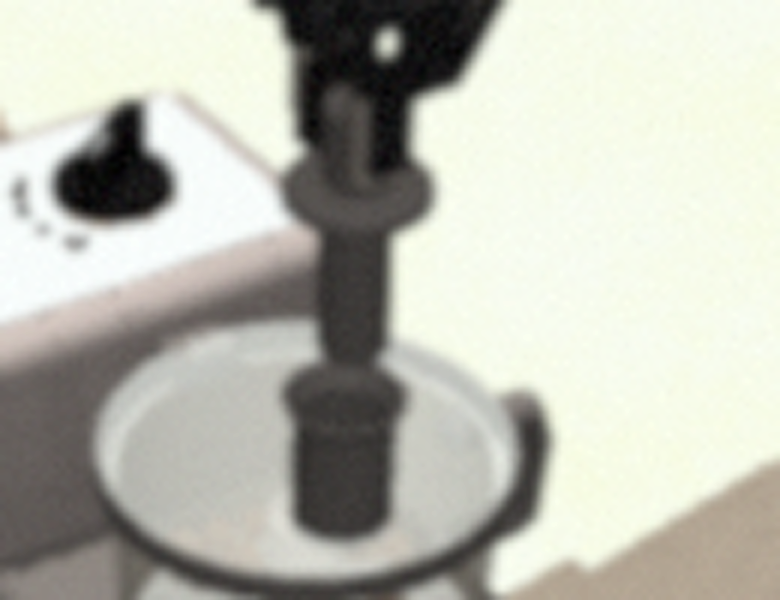

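View s4c: shaft axis at x≈352 (flange 359) against rim centre 344 and a slight upright lean, so it is about 1.3 px right. That means 3 mm more in +x, which agrees with the wrist fit. I'll correct that and start the insertion.

```bash
python3 -m pendant '[[[3,1,0],[0,0,0],0.15],[[0,0,6],[0,0,0],0.15],[[0,0,6],[0,0,0],0.15],[[0,0,6],[0,0,0],0.15],[[0,0,6],[0,0,0],0.15],[[0,0,6],[0,0,0],0.15],[[0,0,0],[0,0,0],0.15]]'
```

```text
t: 6.7
tool_pos: [0.5349, 0.1049, 0.272]
tool_rot: [3.141, 0.001, -0.005]
contact_force: [0.7, -0.0, -0.9]
opening: 0.0239
grip_force: 59.3
```

```bash
python3 -m pendant '[[[0,0,8],[0,0,0],0.15],[[0,0,8],[0,0,0],0.15],[[0,0,8],[0,0,0],0.15],[[0,0,8],[0,0,0],0.15],[[0,0,0],[0,0,0],0.15],[[0,0,0],[0,0,0],0.15]]'
```

```text
t: 7.2
tool_pos: [0.5354, 0.105, 0.2412]
tool_rot: [3.142, 0.001, -0.002]
contact_force: [-0.1, 0.2, -1.6]
opening: 0.0239
grip_force: 59.3
```

```bash
python3 -m pendant '[[[0,0,6],[0,0,0],0.15],[[0,0,6],[0,0,0],0.15],[[0,0,3],[0,0,0],0.15],[[0,0,2],[0,0,0],0.15],[[0,0,2],[0,0,0],0.15],[[0,0,0],[0,0,0],0.15]]'; python3 -m pendant '[[[0,0,2],[0,0,0],0.15],[[0,0,2],[0,0,0],0.15],[[0,0,0],[0,0,0],0.15]]'
```

```text
t: 7.7
tool_pos: [0.5356, 0.105, 0.2227]
tool_rot: [3.142, 0.001, -0.001]
contact_force: [-0.3, 0.0, -0.6]
opening: 0.0246
grip_force: 59.4
t: 7.95
tool_pos: [0.5357, 0.105, 0.219]
tool_rot: [-3.142, -0.001, 0.0]
contact_force: [-1.7, -0.5, -0.1]
opening: 0.024
grip_force: 59.4
```

```bash
python3 -m pendant '[[[0,0,2],[0,0,0],0.15],[[0,0,0],[0,0,0],0.15]]'; python3 -m pendant '[[[0,0,2],[0,0,0],0.15],[[0,0,0],[0,0,0],0.15]]'; python3 -m pendant '[[[0,0,2],[0,0,0],0.15],[[0,0,0],[0,0,0],0.15]]'
```

```text
t: 8.12
tool_pos: [0.5358, 0.105, 0.2178]
tool_rot: [3.142, 0.001, 0.0]
contact_force: [-2.1, -0.5, 2.4]
opening: 0.0241
grip_force: 59.9
t: 8.28
tool_pos: [0.5359, 0.1051, 0.2178]
tool_rot: [3.142, 0.001, 0.001]
contact_force: [-7.8, -0.2, 9.6]
opening: 0.024
grip_force: 60.6
t: 8.45
tool_pos: [0.5359, 0.1051, 0.2177]
tool_rot: [3.141, 0.002, 0.002]
contact_force: [-11.0, -0.7, 16.2]
opening: 0.0239
grip_force: 61.4
```

Contact at TCP z 0.2178 gives foot z 0.135, exactly home. I'll relax the push, release, and confirm by pressing on the grip's top (it should be at z 0.241).

```bash
python3 -m pendant '[[[0,0,-4],[0,0,0],0.15],[[0,0,0],[0,0,0],0.6],[[0,0,0],[0,0,0],0.6],[[0,0,0],[0,0,0],0.6],[[0,0,0],[0,0,0],0.6],[[0,0,-30],[0,0,0],0.6],[[0,0,-30],[0,0,0],0.6],[[-4,0,0],[0,0,0],0],[[0,0,0],[0,0,0],0],[[0,0,0],[0,0,0],0],[[0,0,0],[0,0,0],0],[[0,0,0],[0,0,0],0]]' 40
python3 -m pendant '[[[0,0,0],[0,0,0],0],[[0,0,12],[0,0,0],0],[[0,0,12],[0,0,0],0],[[0,0,0],[0,0,0],0]]'
```

```text
t: 9.45
tool_pos: [0.5311, 0.1049, 0.2755]
tool_rot: [3.141, 0.001, -0.004]
contact_force: [0.7, 0.2, -0.5]
opening: -0.0003
grip_force: 0.0
t: 9.78
tool_pos: [0.5299, 0.1049, 0.2488]
tool_rot: [3.141, 0.001, -0.01]
contact_force: [-0.9, -0.1, -0.8]
opening: -0.0001
grip_force: 0.0
```

```bash
python3 -m pendant '[[[0,0,4],[0,0,0],0],[[0,0,3],[0,0,0],0],[[0,0,0],[0,0,0],0]]';python3 -m pendant '[[[0,0,4],[0,0,0],0],[[0,0,2],[0,0,0],0],[[0,0,0],[0,0,0],0]]'
python3 - <<'E'
from h import *
im=np.mean([optics.get_image("scene").astype(float) for _ in range(2)],0).astype(np.uint8); cv2.imwrite("pics/s5.png",im[:,:,::-1])
E
```

```text
t: 10.03
tool_pos: [0.5314, 0.105, 0.2454]
tool_rot: [3.142, 0.001, -0.002]
contact_force: [0.1, -0.0, -0.1]
opening: -0.0001
grip_force: 0.0
t: 10.28
tool_pos: [0.5321, 0.105, 0.2411]
tool_rot: [-3.141, -0.001, -0.002]
contact_force: [-0.9, -0.3, 2.1]
opening: -0.0002
grip_force: 0.9
```

```bash
python3 -m pendant '[[[0,0,3],[0,0,0],0],[[0,0,3],[0,0,0],0],[[0,0,0],[0,0,0],0]]'
```

```text
t: 10.63
tool_pos: [0.5325, 0.1051, 0.241]
tool_rot: [3.141, 0.002, 0.006]
contact_force: [-10.6, -1.8, 21.8]
opening: 0.0001
grip_force: 11.4
```

The grip top is at 0.241, so the pusher is fully home. Now lift off and go over the dial, turning the tool along the bar (about 0.6 rad).

```bash
python3 -m pendant '[[[0,0,-30],[0,0,0],0],[[0,0,-35],[0,0,0],0.3],[[-7,35,0],[0,0,0],0.4],[[-7,36,0],[0,0,0],0.4],[[-7,36,0],[0,0,0],0.4],[[-7,36,0],[0,0,0],0.4],[[-7,36,0],[0,0,0],0.4],[[-7,33,0],[0,0,0],0.4]]'
python3 -m pendant '[[[0,0,0],[0,0,-0.12],0.4],[[0,0,0],[0,0,-0.12],0.4],[[0,0,0],[0,0,-0.12],0.4],[[0,0,0],[0,0,-0.12],0.4],[[0,0,0],[0,0,-0.12],0.4],[[0,0,0],[0,0,0],0.4],[[0,0,0],[0,0,0],0.4],[[0,0,0],[0,0,0],0.4]]'
python3 - <<'E'
from h import *
o=get_obs(); w=optics.camera_model("wrist");im=optics.get_image("wrist")
np.save("w6.npy",w,allow_pickle=True);cv2.imwrite("pics/w6.png",im[:,:,::-1])
tm=optics.get_image("top");cv2.imwrite("pics/t6.png",tm[:,:,::-1])
X=R.from_rotvec(o["tool_rot"]).as_matrix()[:,0];print(o["tool_pos"],np.arctan2(X[1],X[0]))
u=proj(w,[[.49,-.1075,.193],[.49,-.1075,.170]]).round(0);print(u)
g=cv2.cvtColor(im,cv2.COLOR_RGB2GRAY);print(im.shape)
x,y=u[1].astype(int);print(g[y-60:y+64:6,x-78:x+80:6])
E
```

```text
t: 11.3
tool_pos: [0.4892, -0.1088, 0.2991]
tool_rot: [3.141, 0.001, 0.0]
contact_force: [0.1, -0.1, -0.2]
opening: 0.0341
grip_force: 0.0
t: 11.97
tool_pos: [0.4899, -0.107, 0.2991]
tool_rot: [-3.002, -0.926, 0.0]
contact_force: [0.4, 0.5, -0.4]
opening: 0.0345
grip_force: 0.0
[ 0.48989    -0.10698603  0.29912232] 0.5983560299694143
[[316. 237.]
 [316. 228.]]
(480, 640, 3)
[[112 151 169 158 152 151 156 155 155 154 155 153 103 185  93 188 186 189
  187 186 185 187 187 186 188 186 185]
 [144 162 122 154 154 151 153 153 156 155 155 155 148 121 152 183 180  75
  185 188 183 187 183 186 186 188 184]
 [152 106 153 150 153 152 151 154 153 153 155 181 155 184 186 188 186 187
  186 183 183 188 187 187 187 186 188]
 [102 140 148 151 153 150 150 153 154 174 158 154 156 155 184 188 184 186
  187  57 177 188 183 186 186 187 185]
 [111 155 154 147 151 153 153 154 177 149 145  39  32  27  33  41 177 187
  186 186  46 187 188 187 186 189 185]
 [152 155 155 151 153 151 151 152 152  97  29  30  29  26  23  37  38 112
  186 185 185  73 188 189 185 185 188]
 [150 151 150 151 150 151 152 151 128  32  29
[... 950 characters left out ...]
 186 184 151 151 142]
 [163 184 148 148 145 145 147 147 147 146 148 147  28  28  28 147 149 146
  143 149 146 176 173 181 158 141 182]
 [145 160 180 149 147 144 145 146 148 147 146 144  28  28  31 146 146 147
  146 147 175 147 142 131 144 182 183]
 [122 130 146 154 149 145 143 149 145 147 147 146 147 144 147 146 149 145
  158 147 144 143 100  92 168 185 183]
 [129 128 132 141 118 141 145 148 144 151 145 146 145 147 148 146 147 153
  147 148 146  99  90 162 183 187 181]
 [132 126 128 129 130 111 119 148 146 145 148 147 145 146 144 167 146 148
  147 146 104  92 154 184 184 183 184]
 [132 124 131 101 107  97  88 103 143 146 144 148 144 150 145 147 144 146
  145 108  73  77 138 180 183 183 183]]
```

The wrist image shows the dark skirt centred about (316,224), with the white pointer stripe at column 316 running vertically. So the tool is aligned with the bar and centred across it. Now descend, with a 1.5 mm shift along the bar.

```bash
python3 -m pendant '[[[1.5,0,30],[0,0,0],0.4],[[0,0,30],[0,0,0],0.4],[[0,0,30],[0,0,0],0.4],[[0,0,20],[0,0,0],0.4],[[0,0,10],[0,0,0],0.4],[[0,0,4],[0,0,0],0.4],[[0,0,0],[0,0,0],0.4],[[0,0,0],[0,0,0],0.4]]'
```

```text
t: 12.73
tool_pos: [0.492, -0.1065, 0.1769]
tool_rot: [3.0, 0.929, 0.003]
contact_force: [-0.3, -0.4, 0.7]
opening: 0.0342
grip_force: 0.0
```

```bash
python3 -m pendant '[[[0,0,2],[0,0,0],0.4],[[0,0,0],[0,0,0],0.05],[[0,0,0],[0,0,0],0.05],[[0,0,0],[0,0,0],0.05],[[0,0,0],[0,0,0],0.05],[[0,0,0],[0,0,0],0.05]]' 70
```

```text
t: 13.23
tool_pos: [0.4919, -0.1065, 0.1747]
tool_rot: [3.0, 0.929, 0.003]
contact_force: [-1.6, -0.1, 5.9]
opening: 0.0114
grip_force: 69.5
```

```bash
python3 -m pendant '[[[0,0,0],[0,0,0.07],0.05],[[0,0,0],[0,0,0.07],0.05],[[0,0,0],[0,0,0.07],0.05],[[0,0,0],[0,0,0.07],0.05],[[0,0,0],[0,0,0.07],0.05],[[0,0,0],[0,0,0.07],0.05],[[0,0,0],[0,0,0.07],0.05],[[0,0,0],[0,0,0.07],0.05],[[0,0,0],[0,0,0],0.05]]'
cat > a.py <<'E'
from h import *
o=get_obs();X=R.from_rotvec(o["tool_rot"]).as_matrix()[:,0];a=np.arctan2(X[1],X[0])
print("angle",a,"dial~",.598-a,o["tool_pos"],o["contact_force"],o["wrist_torque"],o["opening"])
E
python3 a.py
```

```text
t: 13.98
tool_pos: [0.4921, -0.1071, 0.1747]
tool_rot: [3.139, 0.062, 0.004]
contact_force: [-0.4, -1.8, 5.5]
opening: 0.0112
grip_force: 69.5
angle 0.039644309764594474 dial~ 0.5583556902354055 [ 0.49205112 -0.10708897  0.17470417] [-0.4197912  -1.84207847  5.53020226] [-0.38971543  0.0430754   0.09975142] 0.011226894160231234
```

```bash
python3 -m pendant '[[[0,0,0],[0,0,0.075],0.05],[[0,0,0],[0,0,0.075],0.05],[[0,0,0],[0,0,0.075],0.05],[[0,0,0],[0,0,0.075],0.05],[[0,0,0],[0,0,0.075],0.05],[[0,0,0],[0,0,0.075],0.05],[[0,0,0],[0,0,0.075],0.05],[[0,0,0],[0,0,0.075],0.05],[[0,0,0],[0,0,0.075],0.05],[[0,0,0],[0,0,0],0.05],[[0,0,0],[0,0,0],0.05]]'
python3 a.py
```

```text
t: 14.9
tool_pos: [0.4918, -0.1078, 0.1747]
tool_rot: [2.983, -0.976, 0.005]
contact_force: [-0.6, -5.5, 5.2]
opening: 0.0115
grip_force: 69.6
angle -0.6327879167394971 dial~ 1.230787916739497 [ 0.49179998 -0.10783648  0.17468576] [-0.60226829 -5.45240385  5.190904  ] [-0.8134839   0.14449912  0.05912773] 0.011482013083605982
```

```bash
python3 -m pendant '[[[0,0,0],[0,0,0.03],0.05],[[0,0,0],[0,0,0.025],0.05],[[0,0,0],[0,0,0],0.05],[[0,0,0],[0,0,0],0.05],[[0,0,0],[0,0,0],0.05]]';python3 a.py
python3 -m pendant '[[[0,0,0],[0,0,0.02],0.05],[[0,0,0],[0,0,0],0.05],[[0,0,0],[0,0,0],0.05]]'; python3 a.py
```

```text
t: 15.32
tool_pos: [0.4918, -0.1079, 0.1747]
tool_rot: [2.955, -1.058, 0.005]
contact_force: [-1.2, -5.4, 5.9]
opening: 0.0111
grip_force: 69.6
angle -0.6874715744934675 dial~ 1.2854715744934675 [ 0.49178892 -0.10788447  0.17472703] [-1.15000155 -5.4333162   5.92685104] [-0.89043248  0.17386697  0.13101975] 0.011122774062713735
t: 15.57
tool_pos: [0.4918, -0.1079, 0.1747]
tool_rot: [2.944, -1.086, 0.005]
contact_force: [-1.2, -5.3, 5.4]
opening: 0.0115
grip_force: 69.7
angle -0.7070247531231167 dial~ 1.3050247531231167 [ 0.49177818 -0.10791614  0.17472216] [-1.24521509 -5.27162638  5.41233319] [-0.83394612  0.23614556  0.32056754] 0.0114770338971696
```

The torque jumps to 0.32 N m at 1.305, so that is the end stop and the dial followed the tool. I'll ease off slightly, confirm, and hand in while holding.

```bash
python3 -m pendant '[[[0,0,0],[0,0,-0.012],0.05],[[0,0,0],[0,0,0],0.05],[[0,0,0],[0,0,0],0.05]]'; python3 a.py
python3 - <<'E'
from h import *
t=optics.get_image("scene");s=optics.camera_model("scene");p0=cv2.imread("pics/scene0.png")[:,:,::-1]
for n,P in(("kettle",[.66,-.3534,.1]),("mug",[.466,-.353,.05]),("jar",[.6914,.344,.06])):
    x,y=proj(s,[P])[0].astype(int);print(n,np.abs(t[y-30:y+30,x-30:x+30].astype(int)-p0[y-30:y+30,x-30:x+30]).mean())
print(ctrl.finish_job())
E
```

```text
t: 15.82
tool_pos: [0.4918, -0.1079, 0.1747]
tool_rot: [2.95, -1.069, 0.005]
contact_force: [-1.1, -5.7, 4.6]
opening: 0.0108
grip_force: 69.7
angle -0.6953632684261495 dial~ 1.2933632684261496 [ 0.49178243 -0.10788936  0.17469905] [-1.09911714 -5.74462177  4.56579876] [-0.87549958  0.21558159  0.15887018] 0.01084563744121981
kettle 2.8532407407407407
mug 3.6803703703703703
jar 3.0453703703703705
the job is handed in; nothing more can be done
None
```

The job was handed in at about 16 s: the pusher is fully home in the feed tube, the dial is held at boost (about 1.29 rad by the tool angle), and the kettle, mug and jar look unmoved in the scene camera.

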